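# Find the loaded organiser bin by its weight and empty it into the tray

### The arm

A 6-joint arm with a two-finger parallel gripper is mounted at the origin on a cart in front of the work surface, level with it; the furniture and walls round the work are solid. World frame = base frame: x ahead of the robot, y to its left, z up, the work surface at z = 0. Lengths are in mm, angles in rad, forces in N, time in s.
With the tool pointing down it reaches from about 275 to 825 mm from the base axis. Payload 4.9 kg.
Tool frame: the origin (TCP) lies at the very end of the fingers, on their centre line; the grasp point (between the pads) lies 19 mm behind it; z points along the fingers, y is the line along which they close (so a half turn about z gives the same grasp; the last joint's range is limited). The gripper opens to 85 mm and grips with 20 to 120 N. Pads are 22 mm wide; open, the fingers measure 114 mm over their backs; the gripper's body (76 mm by 85 mm) begins 54 mm behind the grasp point. The pads swing forward as they close: fully open they stand 13 mm farther back than shut.
Start: joints at [1.171, 0.326, -0.193, 1.052, 0, 1.437], TCP at [144.468, 530.705, 231.281] pointing down, gripper open.
Joint ranges: [-2.65, 2.65], [-0.97, 1.79], [-1.3, 1.35], [-1.93, 2.1], [-1.47, 1.37], [-3.14, 3.14]. Speed limits (rad/s): [2.57, 2.57, 3.14, 3.14, 3.14, 3.14].

### API

Orientations are given as [roll, pitch, yaw] about the fixed x, y, z axes, in that order (R = Rz(yaw) Ry(pitch) Rx(roll)).
In Python, from bench import bot, solve_ik, imaging gives the robot as it stands. Calls block until the motion is done:
- bot.move_ptp(position, orientation): joint-space move of the TCP to a pose.
- bot.movel(position, rot=None, max_speed=150, threshold=None): straight line of the TCP; rot=None keeps the orientation; max_speed is the mean speed in mm/s. With threshold (N) it stops when the force on the tool has changed by that much, and returns True; else False.
- bot.move_j(angles): joint-space move.
- bot.grip(opening, effort=None): opening from 0.0 (shut) to 1.0 (fully open); effort is the grip in N (None keeps the last); returns when the fingers have stopped.
- bot.dwell(seconds).
- solve_ik(position, orientation): joint angles nearest the present ones, or None.
- bot.get_state(): the state.
- imaging.capture(name): name is "side" or "top"; returns the picture (384x512x3 uint8, blue, green, red); there is no depth.
- imaging.camera_model(name): a dict with "K" (3x3 intrinsics, pixels), "position" and "rotation" of the camera in the world. Camera axes: x right, y up, looking along -z (the intrinsics and any distortion apply to the point x, -y, -z); pixel columns grow to the right and rows downward; lengths in mm; the calibration is good to about 2 mm. A picture is of the moment at which its call begins. camera_model takes no time and is no camera call.
A pose or a line that the arm cannot do raises bot.IKError and nothing moves.
- bot.sign_off(): hands the job in; it is judged then, once.
The state is a dict: "t": time; "qpos": joint angles; "joint_velocities": joint speeds; "effort": joint torques, N m; "tcp_pos": TCP position; "orientation": TCP orientation; "contact_force": force on the tool from outside, world axes, zero at the start; "wrist_torque": the same for the moment, N m; "opening": opening from 0.0 (shut) to 1.0 (fully open); "gripper_force": force on a finger pad.
Only numpy, scipy, OpenCV 4.12 (cv2) and the standard library are available. Lean on these libraries where they do the work, as an engineer would, in place of code of your own. Each camera call takes 0.05 s, during which the arm holds its last target. There are 200 camera calls.

### The job

One of the three covered bins in the organiser holds the loose gauge balls, and only its weight tells which. Find it by lifting the bins a little, draw it straight up out of the organiser before tipping it, and tip all its balls out through its front mouth into the blue tray beside the organiser. Put the emptied bin back in its own compartment, so that all three bins end upright and fully home, and leave the other things on the plate where they are.

Things in the scene. Friction and masses are not known exactly. Their poses are not given: they have to be found in the camera images.
- organiser: bare-metal open-topped frame fixed to the plate, 93 x 213 mm, 50 mm high, three compartments in a row along its y. Origin: centre of its underside; x to its back (front, -x, towards the robot), z up. Walls 3 mm, floor 4 mm; each compartment 87 (x) x 67 (y) mm, 46 mm deep; centres 70 mm apart
- parts_tray: open blue rectangular tray beside the organiser, the nearer of the two blue trays in the room, fixed, 130 (x) x 200 (y) mm, 45 mm high, walls and floor 3 mm. Origin: centre of its underside, z up
- bin_1: black plastic covered insert bin in the left (+y) compartment; all three look the same. 84 (x) x 64 (y) mm, 52 mm high to its cover, 1.5 mm play all round in its compartment. Origin: centre of its underside; x to its back, z up. Only opening: a mouth across the front (-x) face, from a lip 18 mm to a visor 42 mm above the underside; the organiser hides what is inside. Fin on top: see its point
- bin_1_fin (a point): middle of the upright grip fin on the cover of bin 1, 74 mm above the bin's underside, over its centre. The fin is 12 mm thick along the bin's x, 40 mm wide along y, and reaches from 52 (the cover) to 92 mm above the underside
- bin_2: the like bin in the middle compartment, same size and axes. An empty bin weighs 0.12 to 0.18 kg. One of the three bins, it is not known which, also holds six loose hard-metal balls, 18 mm across, 48 g each, so that it weighs 0.29 kg more. A bin that rubs on its compartment's walls can feel up to 1.5 N lighter while raised and heavier while lowered
- bin_2_fin (a point): middle of the upright grip fin on the cover of bin 2, 74 mm above the bin's underside, over its centre. The fin is 12 mm thick along the bin's x, 40 mm wide along y, and reaches from 52 (the cover) to 92 mm above the underside
- bin_3: the like bin in the right (-y) compartment, same size and axes. Inside each bin a ramp of 19 degrees rises to the lip of its mouth: balls stay in while it is level and roll out once it is tipped forward (top towards its -x); tipping by 45 to 50 degrees about its y axis empties it
- bin_3_fin (a point): middle of the upright grip fin on the cover of bin 3, 74 mm above the bin's underside, over its centre. The fin is 12 mm thick along the bin's x, 40 mm wide along y, and reaches from 52 (the cover) to 92 mm above the underside
- cell_1 (a point): centre of the floor of the organiser's compartment 1, where the origin of bin 1 rests when home; axes as the organiser's
- cell_2 (a point): centre of the floor of the organiser's compartment 2, where the origin of bin 2 rests when home; axes as the organiser's
- cell_3 (a point): centre of the floor of the organiser's compartment 3, where the origin of bin 3 rests when home; axes as the organiser's
- block_123: bystander: dark steel block with holes, 51 x 76 x 25 mm; origin at the centre of its underside
- ring_gauge: bystander: steel ring, 58 mm across, 18 mm high; origin at the centre of its underside
- turned_shaft: bystander: stepped turned steel shaft standing upright, 33 mm across, 73 mm high; origin at the centre of its underside
Not all that is in view belongs to the job. What is shaped like the bin_2 but purple is not meant. Of the things that look like the parts_tray, the larger one is meant.

How it is judged:
By the outcome, as a careful person would: the job done as asked, in the order asked, and still so for the second after the job is handed in, with the robot touching nothing.
It also fails if it takes over 72 s, if anything falls off the work surface, if the arm or the gripper's body presses on something with over 40 N, if the wrist force passes 120 N, or if a joint passes its speed limit or range.

## Working session

There is one attempt and no reset: what is moved stays moved. The work goes in short steps, each a Python script; the robot and the scene stay as the last script left them, time stands still between calls to the robot, and variables do not carry over. Pictures are saved under pics/ and viewed, at most 10 in all, crops included, and the job is handed in when it is done.

```bash
ls; mkdir -p pics
python3 - <<'E'
from bench import bot, imaging
import cv2
for n in("top","side"):
    cv2.imwrite(f"pics/{n}0.png",imaging.capture(n)); m=imaging.camera_model(n); print(n,m)
s=bot.get_state(); print(s)
E
```

```text
pics
top {'K': array([[499.46579756,   0.        , 265.07096007],
       [  0.        , 499.46579756, 189.85645205],
       [  0.        ,   0.        ,   1.        ]]), 'position': array([  21.91468959,  403.83887155, 1775.79513125]), 'rotation': array([ 3.38136945e-01,  9.50354182e-04, -2.05392108e+00])}
side {'K': array([[380.50207701,   0.        , 258.01050379],
       [  0.        , 380.50207701, 189.43040652],
       [  0.        ,   0.        ,   1.        ]]), 'position': array([ 114.2833752 , 1102.17573753,  534.62598529]), 'rotation': array([ 1.17266407, -0.02379684, -2.71560002])}
{'t': 0.1, 'qpos': array([ 1.17077043e+00,  3.26841821e-01, -1.93461747e-01,  1.05202781e+00,
       -2.48871537e-05,  1.43665168e+00]), 'joint_velocities': array([ 0.00079591, -0.0029706 ,  0.00188922, -0.00128439,  0.0001736 ,
        0.00135082]), 'effort': array([ 1.33599307e-03, -4.44239473e+01,  2.63038230e+01,  7.87159370e-03,
       -7.34677360e-05, -1.09523066e-05]), 'tcp_pos': array([144.28071146, 530.20018487, 230.60377237]), 'orientation': array([-3.14006806e+00, -1.80638749e-04,  2.87571128e+00]), 'contact_force': array([-0.10102818,  0.14385339,  0.3020137 ]), 'wrist_torque': array([-0.0163972 , -0.00587802,  0.04331911]), 'gripper_force': 0.0, 'opening': 0.9988529141496459}
```

View pics/top0.png

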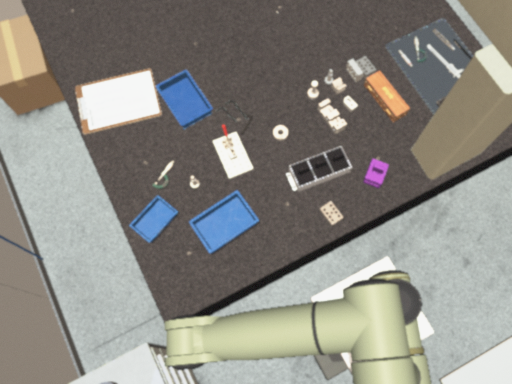

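View pics/side0.png

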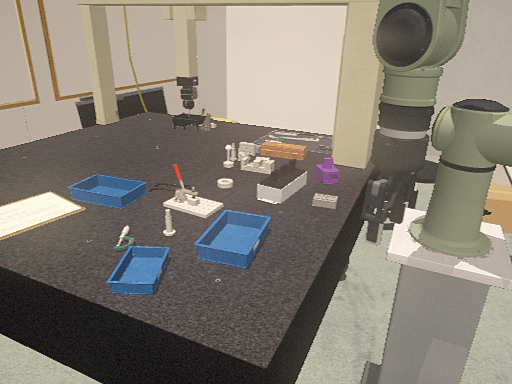

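```bash
cat > h.py <<'E'
import numpy as np, cv2
from scipy.spatial.transform import Rotation as R
from bench import bot, solve_ik, imaging
def cam(n):
    m=imaging.camera_model(n); return m["K"],m["position"],R.from_euler("xyz",m["rotation"]).as_matrix()
def proj(n,P):
    K,c,M=cam(n); p=(np.atleast_2d(P)-c)@M; p=p*[1,-1,-1]; q=p@K.T; return q[:,:2]/q[:,2:]
def unproj(n,uv,z):
    K,c,M=cam(n); uv=np.atleast_2d(uv); d=np.c_[uv,np.ones(len(uv))]@np.linalg.inv(K).T*[1,-1,-1]@M.T
    return c+d*((z-c[2])/d[:,2:])
E
python3 - <<'E'
from h import *
P=[[0,0,0],[144,530,231],[0,0,400]]
for n in("top","side"): print(n,proj(n,P).round())
print(unproj("top",[[319,167],[224,221],[154,219],[184,97],[376,172],[331,212]],30).round())
a=cv2.imread("pics/top0.png"); cv2.imwrite("pics/top0c.png",cv2.resize(a[130:260,180:400],None,fx=3.6,fy=3.6,interpolation=cv2.INTER_CUBIC))
a=cv2.imread("pics/side0.png"); cv2.imwrite("pics/side0c.png",cv2.resize(a[140:270,190:350],None,fx=4.6,fy=4.6,interpolation=cv2.INTER_CUBIC))
E
```

```text
top [[372. 314.]
 [208. 348.]
 [401. 300.]]
side [[448. 236.]
 [384. 238.]
 [483.  94.]]
[[ 553. -102.   30.]
 [ 530.  308.   30.]
 [ 654.  529.   30.]
 [1061.  223.   30.]
 [ 436. -281.   30.]
 [ 379.  -53.   30.]]
```

View pics/top0c.png

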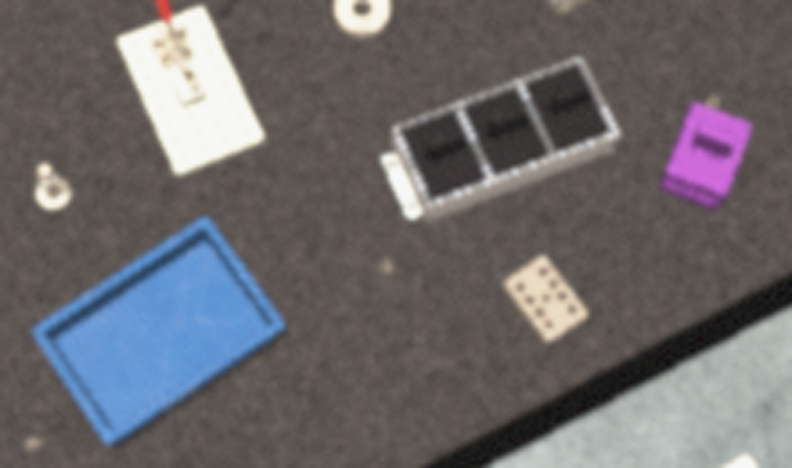

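View pics/side0c.png

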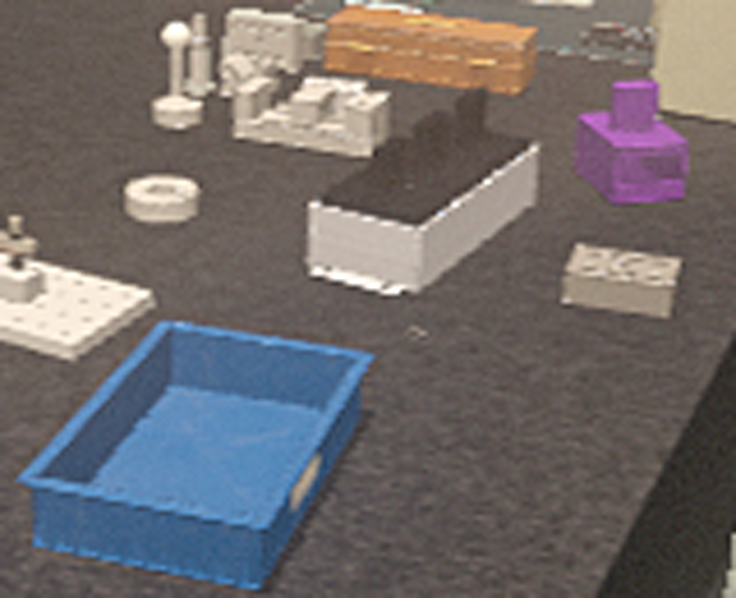

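The picture shows these possible matches:
- **Blue trays (top view):** (224,221), (154,219) and (184,97). The large one beside the organiser, (224,221), is the one meant.
- **Bins:** the three black bins sit in the frame at (319,167). The purple look-alike at (376,172) is excluded.
- **Corners:** organiser and tray corners can be read from the top crop.

Run:
```python
from h import *
s=lambda c:np.array(c)/3.6+[180-.36,130-.36]
for nm,z,c,(L,W) in(("org",50,[(395,128),(580,58),(620,130),(428,203)],(93,213)),("tray",45,[(35,330),(208,218),(285,325),(110,445)],(130,200))):
    P=unproj("top",s(c),z)[:,:2]; print(nm,P.round(),P.mean(0).round(1),[np.linalg.norm(P[i]-P[(i+1)%4]).round() for i in range(4)])
    d=(P[0]-P[1]+P[3]-P[2]); print("yaw",np.arctan2(-d[0],d[1]))
# rectified fin-height views
P=unproj("top",s([(445,152),(507,128),(570,103)]),96); print(P.round())
# side: project model of the organiser + fins onto side picture
```

```text
org [[ 604.   -2.]
 [ 584. -212.]
 [ 494. -207.]
 [ 516.    8.]] [ 549.5 -103.4] [np.float64(211.0), np.float64(90.0), np.float64(216.0), np.float64(89.0)]
yaw -0.1003427913558783
tray [[582. 419.]
 [608. 213.]
 [471. 196.]
 [442. 403.]] [525.6 307.8] [np.float64(208.0), np.float64(138.0), np.float64(209.0), np.float64(141.0)]
yaw 0.1303192116017223
[[ 543.  -23.   96.]
 [ 536.  -91.   96.]
 [ 530. -161.   96.]]
```

Run:
```python
from h import *
from scipy.optimize import least_squares
t=lambda c:np.array(c)/3.6+[180-.36,130-.36]
q=lambda c:np.array(c)/4.6+[190-.39,140-.39]
def fit(L,W,H,tc,sc,x0):
    h,w=L/2,W/2
    mt=np.array([(h,w,H),(h,-w,H),(-h,-w,H),(-h,w,H)]); ms=np.array([m for m,_ in sc],float); us=q([u for _,u in sc])
    def f(p):
        M=R.from_euler("z",p[2]).as_matrix(); T=lambda a:a@M.T+[p[0],p[1],0]
        return np.r_[proj("top",T(mt))-t(tc),proj("side",T(ms))-us].ravel()
    r=least_squares(f,x0); print(r.x.round(4)); print(r.fun.reshape(-1,2).round(1).tolist())
fit(93,213,50,[(395,128),(580,58),(620,130),(428,203)],[((46.5,106.5,50),(308,203)),((-46.5,106.5,50),(420,225)),((-46.5,-106.5,50),(540,145)),((-46.5,106.5,0),(420,292))],[549,-103,-.1])
fit(130,200,45,[(35,330),(208,218),(285,325),(110,445)],[((65,100,45),(22,480)),((-65,100,45),(265,528)),((-65,-100,45),(375,355)),((65,-100,45),(165,322))],[525,308,.13])
```

```text
[ 5.494813e+02 -1.027960e+02 -9.980000e-02]
[[-0.4, -0.4], [0.1, -0.5], [-0.5, 0.7], [0.3, 0.5], [0.4, -0.7], [0.3, 0.4], [-0.1, -0.6], [-0.4, -0.5]]
[5.257508e+02 3.109465e+02 1.228000e-01]
[[0.7, 0.8], [-1.0, 2.0], [-2.3, 0.3], [-0.6, -1.8], [2.4, -0.9], [-0.7, -1.8], [-1.7, -0.1], [1.3, 0.2]]
```

```bash
cat >> h.py <<'E'
ORG=np.array([549.5,-102.8,4]); OY=-0.0998; TRAY=np.array([525.7,310.0,0]); TY=0.1228; H=58.0
def rb(yaw,tilt=0): return R.from_euler("z",yaw)*R.from_euler("y",-tilt)
def tool(yaw,tilt=0,s=1):
    b=rb(yaw,tilt).as_matrix(); return R.from_matrix(np.c_[s*b[:,1],s*b[:,0],-b[:,2]]).as_euler("xyz")
def tcp(B,yaw,tilt=0): return np.asarray(B)+rb(yaw,tilt).apply([0,0,H])
def cell(i): return ORG+rb(OY).apply([0,70*(2-i),0])
def tray(x,y,z): return TRAY+rb(TY).apply([x,y,z])
def F(n=8):
    v=[]
    for _ in range(n): bot.dwell(.04); v.append(bot.get_state()["contact_force"])
    return np.mean(v,0)
def lipB(l,yaw,tilt): return np.asarray(l)-rb(yaw,tilt).apply([-42,0,18])  # bin origin putting lip at l
E
python3 - <<'E'
from h import *
for s in(1,-1):
    for nm,p,o in [(f"c{i}",tcp(cell(i)+[0,0,dz],OY),tool(OY,0,s)) for i in(1,2,3) for dz in(0,70)]+[(f"t{y}{a}",tcp(lipB(tray(-5,0,70-a*30/.87),y,a),y,a),tool(y,a,s)) for y in(TY,.5) for a in(0,.4,.87)]:
        j=solve_ik(p,o); print(s,nm,p.round(),None if j is None else j.round(2))
E
```

```text
1 c1 [556. -33.  62.] [-0.19  0.51 -0.39  0.67  0.    1.48]
1 c1 [556. -33. 132.] [-0.19  0.42 -0.32  0.83  0.    1.48]
1 c2 [ 550. -103.   62.] [-0.32  0.51 -0.39  0.67  0.    1.35]
1 c2 [ 550. -103.  132.] [-0.32  0.43 -0.31  0.83  0.    1.35]
1 c3 [ 543. -172.   62.] [-0.44  0.53 -0.36  0.69  0.    1.23]
1 c3 [ 543. -172.  132.] [-0.44  0.44 -0.28  0.84  0.    1.23]
1 t0.12280 [562. 315. 110.] [ 0.4   0.59 -0.09  0.89  0.    1.84]
1 t0.12280.4 [544. 312. 109.] [ 0.47  0.37 -0.59  0.24 -0.13  1.89]
1 t0.12280.87 [517. 309.  98.] [ 0.59  0.44 -1.08 -0.76 -0.35  1.89]
1 t0.50 [558. 330. 110.] [ 0.42  0.6  -0.08  0.89  0.    1.49]
1 t0.50.4 [541. 320. 109.] [ 0.4   0.35 -0.62  0.21  0.04  1.48]
1 t0.50.87 [518. 308.  98.] [ 0.36  0.43 -1.17 -0.89  0.11  1.48]
-1 c1 [556. -33.  62.] [-0.19  0.51 -0.39  0.67  0.   -1.66]
-1 c1 [556. -33. 132.] [-0.19  0.42 -0.32  0.83  0.   -1.66]
-1 c2 [ 550. -103.   62.] [-0.32  0.51 -0.39  0.67  0.   -1.79]
-1 c2 [ 550. -103.  132.] [-0.32  0.43 -0.31  0.83  0.   -1.79]
-1 c3 [ 543. -172.   62.] [-0.44  0.53 -0.36  0.69  0.   -1.91]
-1 c3 [ 543. -172.  132.] [-0.44  0.44 -0.28  0.84  0.   -1.91]
-1 t0.12280 [562. 315. 110.] [ 0.4   0.59 -0.09  0.89  0.   -1.3 ]
-1 t0.12280.4 [544. 312. 109.] [ 0.47  0.37 -0.59  0.24 -0.13 -1.25]
-1 t0.12280.87 [517. 309.  98.] [ 0.59  0.44 -1.08 -0.76 -0.35 -1.26]
-1 t0.50 [558. 330. 110.] [ 0.42  0.6  -0.08  0.89  0.   -1.65]
-1 t0.50.4 [541. 320. 109.] [ 0.4   0.35 -0.62  0.21  0.04 -1.66]
-1 t0.50.87 [518. 308.  98.] [ 0.36  0.43 -1.17 -0.89  0.11 -1.66]
```

```bash
cat >> h.py <<'E'
def weigh(i):
    c=cell(i); o=tool(OY)
    bot.movel(tcp(c+[0,0,60],OY),o,max_speed=250); f0=F()
    hit=bot.movel(tcp(c,OY),o,max_speed=100,threshold=6); bot.grip(0,60)
    f1=F(5)-f0; z=bot.get_state(); print(i,"hit",hit,"grip",z["opening"],z["gripper_force"],"F",f1.round(2),z["tcp_pos"].round(1))
    up=[];p=tcp(c,OY)
    bot.movel(p+[0,0,12],o,max_speed=30); a=F()-f0
    bot.movel(p+[0,0,8],o,max_speed=20); b=F()-f0
    print("up",a.round(2),"down",b.round(2))
    return f0
def putback(i):
    p=tcp(cell(i),OY); print("h",bot.movel(p,tool(OY),max_speed=20,threshold=8)); print(F(4).round(1),bot.get_state()["tcp_pos"].round(1))
    bot.grip(.5); bot.movel(p+[0,0,60],tool(OY),max_speed=150)
E
python3 - <<'E'
from h import *
bot.grip(.5,60)
bot.move_ptp(tcp(cell(1)+[0,0,110],OY),tool(OY))
weigh(1); print(bot.get_state()["t"])
for n in("top","side"): cv2.imwrite(f"pics/{n}1.png",imaging.capture(n))
a=cv2.imread("pics/side1.png")[100:230,190:350]; b=cv2.imread("pics/top1.png")[100:230,240:400]
cv2.imwrite("pics/c1.png",cv2.resize(np.hstack([a,b]),None,fx=2.5,fy=2.5,interpolation=cv2.INTER_CUBIC))
E
```

```text
1 hit False grip 0.13014628432426747 60.909565687179565 F [-1.3  -0.18  4.62] [556.9 -33.2  62.7]
up [ 0.27 -0.19 -1.69] down [-0.03 -0.2  -1.85]
6.6583
```

View pics/c1.png

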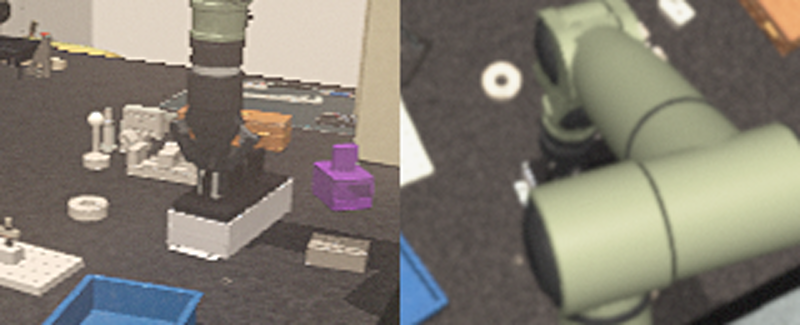

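The picture shows the gripper on bin 1's fin at about (205,180) in the crop. Bin 1 weighs about 1.8 N, so it is empty. I'll put it back and weigh the others.

Run:
```python
from h import *
putback(1)
import h; h.H=61.0
weigh(2); putback(2); weigh(3); print(bot.get_state()["t"])
```

```text
h True
[-0.7 -0.2  4.8] [556.4 -33.1  62.7]
2 hit False grip 0.13606915273826392 60.72537124156952 F [-1.15  0.32  4.92] [ 549.8 -102.9   65.6]
up [ 0.09 -0.   -3.94] down [ 0.46 -0.26 -4.28]
h True
[-0.5  0.1  5.6] [ 549.3 -102.8   65.6]
3 hit False grip 0.1323419696737403 61.01075291633606 F [-1.12  0.2   4.69] [ 542.8 -172.7   65.6]
up [-0.19 -0.12 -1.05] down [ 0.26  0.11 -1.19]
17.1417
```

Bin 2, at about 4.1 N, holds the balls; bins 1 and 3 weigh about 1.8 and 1.1 N. Next I draw bin 2 up and carry it level to the tray.

```bash
sed -i 's/H=58.0/H=61.0/' h.py
python3 - <<'E'
from h import *
putback(3)
c=cell(2); bot.movel(tcp(c+[0,0,60],OY),tool(OY),max_speed=200); f0=F(5)
bot.movel(tcp(c,OY),max_speed=120); bot.grip(0,70)
bot.movel(tcp(c+[0,0,60],OY),tool(OY),max_speed=60); bot.movel(tcp(c+[0,0,130],OY),tool(OY),max_speed=120)
print((F(5)-f0).round(2))
B=lipB(tray(-5,0,80),TY,0); 
bot.movel(tcp([B[0],B[1],134],TY),tool(TY),max_speed=200)
bot.movel(tcp(B,TY),tool(TY),max_speed=80)
print(bot.get_state()["tcp_pos"].round(1),bot.get_state()["t"])
for n in("top","side"): cv2.imwrite(f"pics/{n}2.png",imaging.capture(n))
a=cv2.imread("pics/side2.png")[130:290,180:380]; b=cv2.imread("pics/top2.png")[130:290,160:360]
cv2.imwrite("pics/c2.png",cv2.resize(np.hstack([a,b]),None,fx=2,fy=2,interpolation=cv2.INTER_CUBIC))
E
```

```text
h True
[-0.2  0.   5.3] [ 542.4 -172.4   65.6]
[ 0.37 -0.17 -4.4 ]
[562.9 314.8 123.7] 25.7917
```

View pics/c2.png

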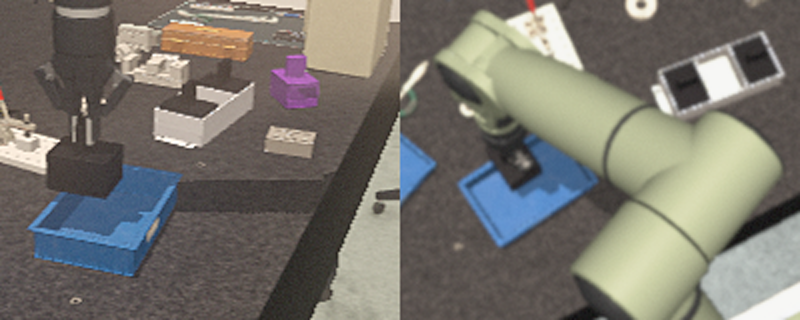

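Bin 2 hangs level at crop (85,165), over the back half of the tray with its mouth towards the robot. Next I tip it.

Run:
```python
from h import *
for d,z in((14,66),(26,54),(38,46),(50,42)):
    a=np.radians(d); bot.movel(tcp(lipB(tray(0,0,z),TY,a),TY,a),tool(TY,a),max_speed=40)
bot.dwell(1.0)
for n in("top","side"): cv2.imwrite(f"pics/{n}3.png",imaging.capture(n))
for d,z in((30,54),(0,82)):
    a=np.radians(d); bot.movel(tcp(lipB(tray(0,0,z),TY,a),TY,a),tool(TY,a),max_speed=60)
B=lipB(tray(0,0,82),TY,0); bot.movel(tcp([B[0],B[1],134],TY),tool(TY),max_speed=120)
print(F(6).round(2),bot.get_state()["t"])
a=cv2.imread("pics/side3.png")[150:290,180:320]; cv2.imwrite("pics/side4.png",imaging.capture("side")); b=cv2.imread("pics/side4.png")[150:290,180:320]
cv2.imwrite("pics/c3.png",cv2.resize(np.hstack([a,b]),None,fx=2.8,fy=2.8,interpolation=cv2.INTER_CUBIC))
```

```text
[-0.06 -0.13 -1.28] 31.7917
```

View pics/c3.png

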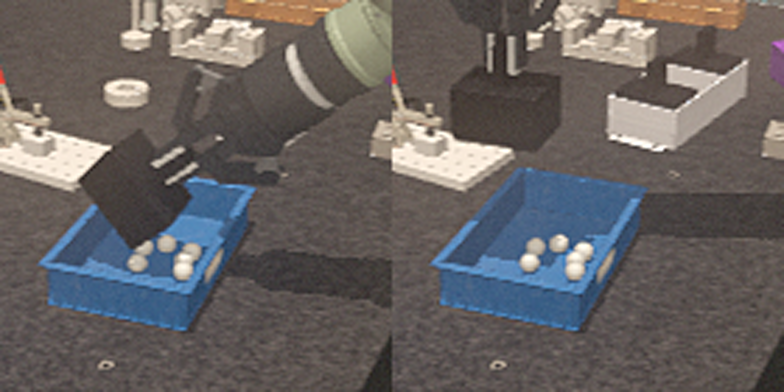

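All six balls lie in the tray, around crop (529–583, 243–270), and bin 2 now weighs about 1.3 N, so it is empty. I'll return it to its compartment.

Run:
```python
from h import *
c=cell(2)
bot.movel(tcp(c+[0,0,130],OY),tool(OY),max_speed=200)
bot.movel(tcp(c+[0,0,52],OY),tool(OY),max_speed=100); bot.dwell(.3)
hit=bot.movel(tcp(c+[0,0,1],OY),tool(OY),max_speed=30,threshold=6)
s=bot.get_state(); print(hit,s["tcp_pos"].round(1),s["contact_force"].round(1),s["t"],s["opening"])
```

```text
False [ 549.6 -102.8   66.2] [ 0.6  0.6 -1. ] 37.1667 0.12853829171275943
```

Run:
```python
from h import *
c=cell(2)
putback(2)
bot.movel(tcp(c+[0,0,150],OY),max_speed=200)
bot.move_ptp([250,450,300],tool(OY))
print(bot.get_state()["t"])
for n in("top","side"): cv2.imwrite(f"pics/{n}5.png",imaging.capture(n))
a=cv2.imread("pics/side5.png")[130:290,180:340]; b=cv2.imread("pics/top5.png")[110:270,200:360]
cv2.imwrite("pics/c5.png",cv2.resize(np.hstack([a,b]),None,fx=2.5,fy=2.5,interpolation=cv2.INTER_CUBIC))
```

```text
h False
[-2.4  0.5  5.6] [ 549.7 -102.9   65.7]
41.4083
```

View pics/c5.png

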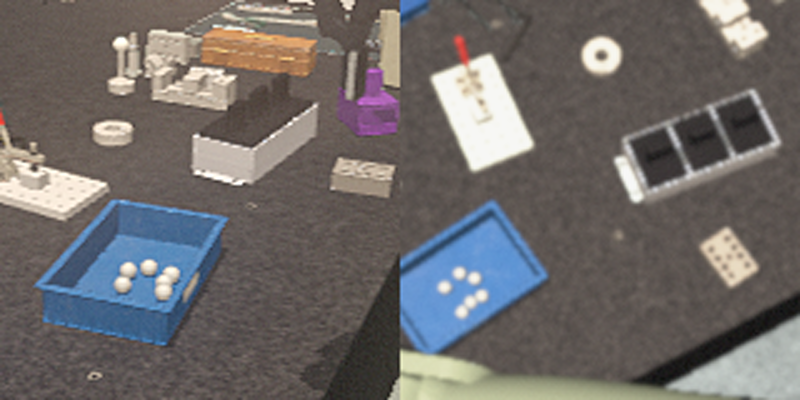

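All three bins sit home, with their fins in line at side crop (295,90), six balls are in the tray, and the bystanders are undisturbed. Handing in.

```bash
python3 -c "
from bench import bot
print(bot.sign_off())"
```

```text
the job is handed in; nothing more can be done
None
```

Bin 2 held the balls: all six are now in the blue tray, bin 2 is back in its compartment with all three bins home, and the job was handed in at about 41 s of the 72 s limit.

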